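# Roll the red carrier of stone blanks to the end stop and lift it onto the slatted stand

### The arm

A 6-joint arm with a two-finger parallel gripper is mounted at the origin on the work surface. World frame = base frame: x ahead of the robot, y to its left, z up, the work surface at z = 0. Lengths are in m, angles in rad, forces in N, time in s.
With the tool pointing down it reaches from about 0.375 to 0.9 m from the base axis. Payload 3.1 kg.
Tool frame: the origin (TCP) lies on the centre line of the jaws, within the pads' length; the fingertips stand 11 mm ahead of it and the grasp point (between the pads) lies 8 mm behind it; x points along the fingers, y is the direction in which the jaws open and shut, and the axes are right-handed (so a half turn about x gives the same grasp; the last joint's range is limited). The gripper opens to 87 mm and grips with 3 to 60 N. Pads are 19 mm wide; open, the fingers measure 117 mm over their backs; the gripper's body (75 mm by 190 mm) begins 51 mm behind the grasp point.
Start: joints at [1.018, 0.527, 1.433, -0, 1.181, -0.178], TCP at [0.228, 0.582, 0.234] pointing down, gripper open.
Joint ranges: [-3.08, 3.08], [-0.75, 2.2], [0.22, 2.44], [-1.43, 4.57], [0, 2.65], [-2.85, 2.85]. Speed limits (rad/s): [2.79, 2.79, 3.14, 3.14, 3.14, 3.14].

### API

Orientations are given as a unit quaternion [x, y, z, w].
In Python, from rig import robot, camera, camera_info gives the robot as it stands.
- The arm moves only by the shell command python3 -m inch 'ROWS' [FORCE]. ROWS is JSON, a list that holds one entry, the list of rows, each a list of 5 numbers: the shift along the tool's x, y, z in cm, then the turn about the tool's x in rad, then the opening, from 0 (shut) to 1 (fully open). A call has 1 to 8 rows; each row shifts and turns the pose as measured when the row begins, along the tool's axes as they then stand; what a row does not reach is not made up. A row lasts 1/12 s, in which the tool goes at most 41.7 mm and 7.16 degrees, less where a joint would pass 70% of its speed; a pose out of reach is approached as far as the arm can. A call with a gripper value outside its range is refused whole. The fingers move at their own pace and stop on an object; FORCE is the grip in N (left out, the last holds). Time passes only in rows, so rows that do not move let the fingers close. It gives the time, the measured TCP pose, the force and the opening at its end, in the units of the state.
- robot.get_obs(): the state, without advancing time (a new reading comes with each control period).
- camera(name): name is "side" or "top"; returns the picture (384x512x3 uint8, red, green, blue); there is no depth.
- camera_info(name): a dict with "camera_matrix" (3x3 intrinsics, pixels), "dist" ([k1, k2, p1, p2, k3] as OpenCV has them; the pictures are not rectified), "rvec" (rotation vector, rad) and "tvec" (3), from world to camera coordinates, as OpenCV has them. Camera axes: x right, y down, z forward; pixel columns grow to the right and rows downward; lengths in m; the calibration is good to about 2 mm. A picture is of the moment at which its call begins. camera_info takes no time and is no camera call.
- robot.hand_in(): hands the job in, once; it reports no verdict.
The state is a dict: "time": time; "q": joint angles; "joint_velocities": joint speeds; "joint_torque": joint torques, N m; "position": TCP position; "tool_rot": TCP orientation; "ft_force": force on the tool from outside, world axes, zero at the start; "moment": the same for the moment, N m; "grip_width": finger opening in m.
Only numpy, scipy, OpenCV 4.12 (cv2) and the standard library are available. Lean on these libraries where they do the work, as an engineer would, in place of code of your own. Each camera call takes 0.05 s, during which the arm holds its last target. There are 200 camera calls.

### The job

Roll the red carrier of stone blanks along the roller lane until it is home against the red end stop, keeping it down on the rollers all the way. Then lift it off by its handle and set it down, without dropping it, in the middle of the white slatted wooden stand, square to the stand; leave it there and leave the blue carrier where it is.

Things in the scene. Friction and masses are not known exactly. Their poses are not given: they have to be found in the camera images.
- red_carrier: Red open tray, 100 (x) by 130 (y) mm, 45 high, ends of the underside bevelled, with three pale stone blanks inside, 0.4-0.85 kg. A wooden handle bar, 20 x 20 mm in section, bridges it along x over the middle: bar centre 110 above the origin, 84 clear between its two red posts (34 wide in y). Origin: centre of the underside, z up. Starts on the rollers, y along the lane, 150-260 short of home.
- lane_home (a point): Where the red carrier's origin lies when home against the stop, on top of the rollers, 60 mm above the table. y: along the level lane to the stop, z up. Fixed lane 460 x 140 mm: free 28 mm rollers between yellow rails 116 apart, 10 above the rollers (8 play each side). Stop: red plate, rubber face 65 mm beyond this point, top 50 above the rollers. Rolling takes under 1 N.
- stand: Fixed low stand of white wooden slats (middle one bare wood), 150 (x) by 190 (y) by 30 mm high. Origin: centre of its underside on the table, so the top is 30 above it. The carrier's y goes along the stand's y, either way round. A steel tray of the same size with a few pebbles lies beside it, nearer the robot or farther away: not the place.
- blue_carrier: Carrier of the same shape and size in blue with green stone blanks, loose on the table on the robot's side of the lane; origin: centre of its underside. To be left where it is.
There are look-alikes about, which are no part of the job. Several things have the shape of the red_carrier; the one meant has the colours described above.

How it is judged:
On the way:
1. the red carrier is home against the end stop, on the rollers (y of red_carrier in the frame of lane_home between -0.012 and 0.012 m and x of red_carrier in the frame of lane_home between -0.02 and 0.02 m and z of red_carrier in the frame of lane_home below 0.008 m), for 0.2 s.
At the end, for the whole second after the job is handed in: The red carrier stands upright and still on the slatted stand, its centre within 25 mm of the stand's centre and its length within 15 degrees of the stand's (horizontal distance between red_carrier and stand below 0.025 m and z of red_carrier in the frame of stand between 0.022 and 0.038 m and angle between the y axis of red_carrier and the y axis of stand, either way round below 0.26 rad and angle between red_carrier's own z axis and vertical below 0.1 rad and linear speed of red_carrier below 0.02 m/s); the robot touches nothing.
It fails at once if the red carrier is lifted more than 15 mm off the rollers over the lane while more than 60 mm short of its home at the stop (y of red_carrier in the frame of lane_home between -0.36 and -0.06 m and x of red_carrier in the frame of lane_home between -0.04 and 0.04 m and z of red_carrier in the frame of lane_home between 0.015 and 0.06 m).
It fails at once if the red carrier is dropped onto the stand: it falls free more than 15 mm above the stand's top (horizontal distance between red_carrier and stand below 0.12 m and z of red_carrier in the frame of stand above 0.045 m and contact force between red_carrier and anything else below 0.05 N).
It fails at once if the blue carrier is moved more than 30 mm (distance of blue_carrier from where it was at the start of the episode above 0.03 m).
It also fails if it takes over 48 s, if anything falls off the work surface, if the arm or the gripper's body presses on something with over 40 N, if the wrist force passes 120 N, or if a joint passes its speed limit or range.

## Working session

There is one attempt and no reset: what is moved stays moved. The work goes in short steps, Python scripts to look and compute and a shell command to move; the robot and the scene stay as the last step left them, time stands still between calls to the robot, and variables do not carry over. Pictures are saved under pics/ and viewed, about 8 in all and at most 12, crops included, and the job is handed in when it is done.

```bash
mkdir -p pics; ls
python3 - <<'E'
from rig import robot,camera,camera_info
import cv2,numpy as np
for n in("top","side"):
    im=camera(n)[:,:,::-1]; cv2.imwrite(f"pics/{n}0.png",im)
a=cv2.imread("pics/top0.png");b=cv2.imread("pics/side0.png")
cv2.imwrite("pics/t0.png",cv2.resize(a,(800,600),interpolation=cv2.INTER_CUBIC));cv2.imwrite("pics/s0.png",cv2.resize(b,(800,600),interpolation=cv2.INTER_CUBIC))
for n in("top","side"):
    i=camera_info(n);R=cv2.Rodrigues(np.array(i["rvec"],float))[0];print(n,-R.T@np.array(i["tvec"]).ravel(),R.round(2).tolist(),i["dist"],np.array(i["camera_matrix"]).tolist())
o=robot.get_obs();print(o)
E
```

```text
pics
top [0.41852321 0.02487786 0.88139366] [[0.02, -1.0, 0.0], [-1.0, -0.02, -0.08], [0.08, 0.0, -1.0]] [0.0139851 0.        0.        0.        0.       ] [[351.47613483813575, 0.0, 258.6980915696122], [0.0, 351.47613483813575, 188.54114963089552], [0.0, 0.0, 1.0]]
side [ 0.43610147 -0.95957986  0.68111355] [[1.0, -0.05, 0.01], [-0.02, -0.55, -0.84], [0.05, 0.83, -0.55]] [-0.09494877  0.          0.          0.          0.        ] [[461.94728936826766, 0.0, 255.29787621943353], [0.0, 461.94728936826766, 186.12302161218398], [0.0, 0.0, 1.0]]
{'time': 0.1, 'q': array([ 1.01848299e+00,  5.28389613e-01,  1.43379511e+00, -8.78519382e-06,
        1.18139349e+00, -1.78476149e-01]), 'joint_velocities': array([-2.08949934e-05, -1.08230074e-03, -2.46734343e-03, -1.10472619e-03,
        1.65223676e-03, -1.28890254e-03]), 'joint_torque': array([-4.39518544e-04, -4.40986097e+01, -1.77151966e+01,  6.33848109e-02,
        5.33445622e-02, -4.15309319e-05]), 'position': array([0.22785896, 0.58128709, 0.23265272]), 'tool_rot': array([ 0.13074519,  0.69503809, -0.13205856,  0.69454178]), 'ft_force': array([ 0.43057064, -0.72045086,  0.44087263]), 'moment': array([ 0.0093277 , -0.10947276, -0.06685721]), 'grip_width': 0.08691109273998708}
```

View pics/t0.png

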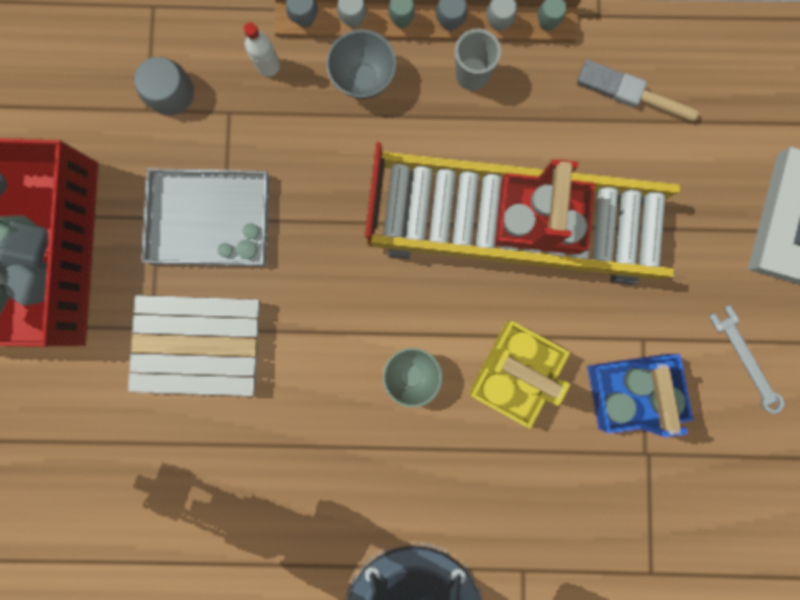

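View pics/s0.png

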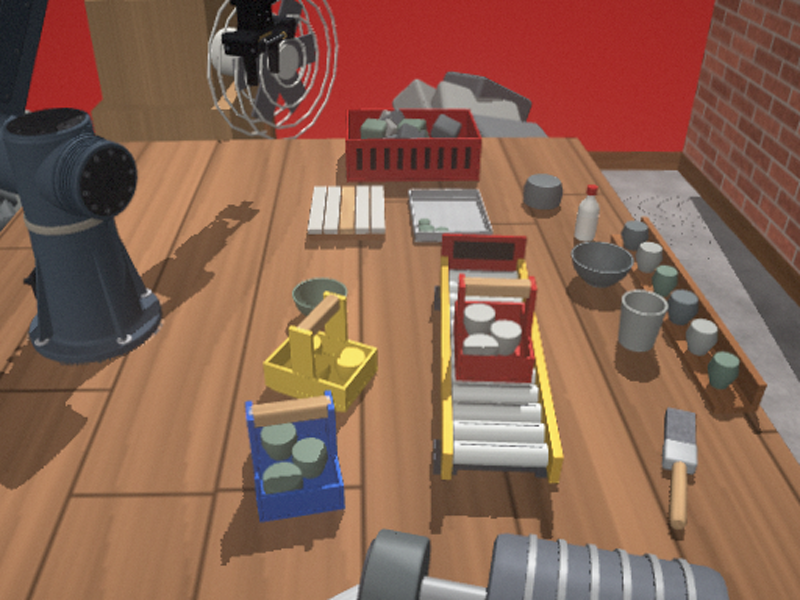

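Top picture (800x600 px): the things that could be confused are the red carrier on the lane (547,210), the yellow carrier (521,373), the blue carrier (641,394) and the red crate (45,245). For the stand, it is the white slats (194,345) versus the steel tray (206,217). I choose the red carrier on the lane and the slatted stand. The stop is at the left end of the lane (375,195).

```bash
cat > h.py <<'E'
from rig import robot,camera,camera_info
import cv2,numpy as np
from scipy.spatial.transform import Rotation as Rn
def ray(n,pts,z):
    i=camera_info(n);K=np.array(i["camera_matrix"]);R=cv2.Rodrigues(np.array(i["rvec"],float))[0];t=np.array(i["tvec"],float).ravel()
    p=cv2.undistortPoints(np.array(pts,float).reshape(-1,1,2),K,np.array(i["dist"])).reshape(-1,2)
    d=np.c_[p,np.ones(len(p))]@R; c=-R.T@t
    return c+d*((z-c[2])/d[:,2])[:,None]
def proj(n,P):
    i=camera_info(n)
    return cv2.projectPoints(np.array(P,float).reshape(-1,1,3),np.array(i["rvec"],float),np.array(i["tvec"],float),np.array(i["camera_matrix"]),np.array(i["dist"]))[0].reshape(-1,2)
def crop(n,im,u0,v0,u1,v1,s): return cv2.resize(im[v0:v1,u0:u1],None,fx=s,fy=s,interpolation=cv2.INTER_CUBIC)
E
python3 - <<'E'
from h import *
f=lambda L:[((u+.5)*.64-.5,(v+.5)*.64-.5) for u,v in L]
print("stand",ray("top",f([(135,297),(259,301),(253,396),(129,390)]),.03).round(4).tolist())
print("rails",ray("top",f([(385,155),(679,188),(372,241),(672,273)]),.07).round(4).tolist())
print("stop top",ray("top",f([(377,145),(367,241)]),.11).round(4).tolist())
print("bar",ray("top",f([(562,163),(559,231)]),.18).round(4).tolist())
print("blue bar",ray("top",f([(662,366),(671,432)]),.12).round(4).tolist())
im=cv2.imread("pics/top0.png");c=crop("t",im,230,85,440,185,3.8)
s=cv2.imread("pics/side0.png");d=crop("s",s,270,140,370,200,3.8)
o=np.zeros((600,800,3),np.uint8);o[:c.shape[0],:c.shape[1]]=c;o[380:380+min(220,d.shape[0]),:d.shape[1]]=d[:220]
cv2.imwrite("pics/c1.png",o)
E
```

```text
stand [[0.4783, 0.4429, 0.03], [0.4761, 0.2512, 0.03], [0.3303, 0.254, 0.03], [0.3358, 0.4431, 0.03]]
rails [[0.6988, 0.0594, 0.07], [0.6566, -0.3834, 0.07], [0.5667, 0.0757, 0.07], [0.5277, -0.3706, 0.07]]
stop top [[0.6994, 0.0696, 0.11], [0.5593, 0.0803, 0.11]]
bar [[0.6547, -0.1766, 0.18], [0.5647, -0.1726, 0.18]]
blue bar [[0.3921, -0.3299, 0.12], [0.3034, -0.3402, 0.12]]
```

View pics/c1.png

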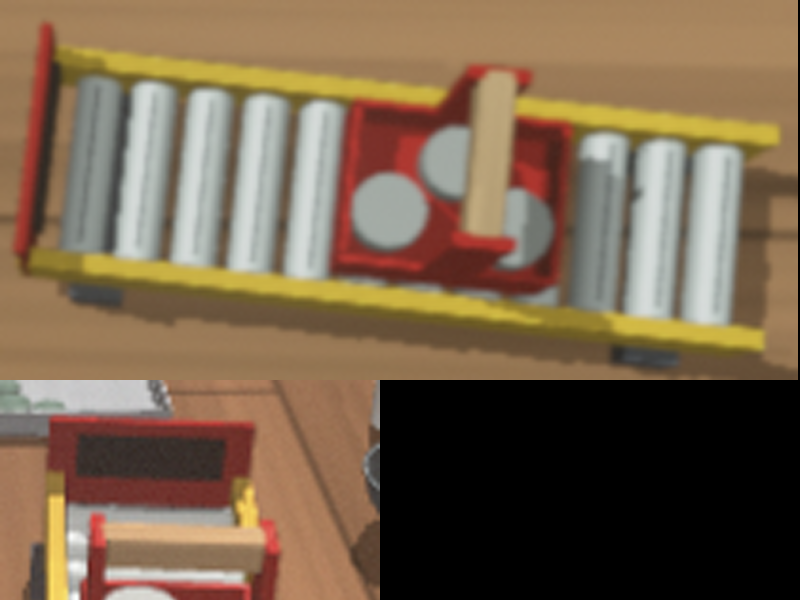

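The crop confirms the choice: red carrier with pale stones and a wooden bar. Its bar top face is centred at about crop (492,154), and the stop plate is at crop (35,145). Next I compute the target in tool axes.

```bash
cat >> h.py <<'E'
def plan(p,ydir,state=None):
    "shift cm along tool axes / turn about tool x to bring TCP to p with tool y along +-ydir(world xy)"
    o=state or robot.get_obs();R=Rn.from_quat(o["tool_rot"]).as_matrix()
    yt=R.T@np.array([*ydir,0]);a=np.arctan2(yt[2],yt[1]);a=(a+np.pi/2)%np.pi-np.pi/2
    print("t",round(o["time"],2),"pos",o["position"].round(4),"axes x,y,z",R.T.round(3).tolist(),"shift cm",(100*R.T@(np.array(p)-o["position"])).round(2),"turn",a.round(3),"q6",o["q"][5].round(2),"F",o["ft_force"].round(1),"w",round(o["grip_width"],4))
E
python3 - <<'E'
from h import *
f=lambda L:[(230+(u+.5)/3.8-.5,85+(v+.5)/3.8-.5) for u,v in L]
print("bar",ray("top",f([(480,70),(518,75),(504,237),(466,233)]),.18).mean(0).round(4))
r=ray("top",f([(350,102),(572,125),(555,288),(335,270)]),.105);print("rim",r.round(4).tolist(),r.mean(0))
print("stop",ray("top",f([(40,25),(53,25),(14,248),(27,250)]),.11).round(4).tolist())
d=np.array([.0406,.4446]);d/=np.linalg.norm(d);print(d)
plan([.6105,-.174,.24],d)
E
```

```text
bar [ 0.6114 -0.1758  0.18  ]
rim [[0.6614, -0.1131, 0.105], [0.65, -0.2445, 0.105], [0.5523, -0.2339, 0.105], [0.5604, -0.1049, 0.105]] [ 0.60601686 -0.17412138  0.105     ]
stop [[0.7027, 0.0718, 0.11], [0.7028, 0.0641, 0.11], [0.5686, 0.0837, 0.11], [0.5675, 0.076, 0.11]]
[0.09093965 0.99585641]
t 0.1 pos [0.2279 0.5813 0.2327] axes x,y,z [[-0.001, -0.002, -1.0], [0.365, 0.931, -0.002], [0.931, -0.365, -0.0]] shift cm [ -0.65 -56.34  63.2 ] turn -0.283 q6 -0.18 F [ 0.4 -0.7  0.4] w 0.0869
```

```bash
python3 -m inch '[[[-0.2,-2.7,3.0,0,1],[-0.2,-2.7,3.0,0,1],[-0.2,-2.7,3.0,0,1],[0,-2.7,3.0,0,1],[0,-2.7,3.0,0,1],[0,-2.7,3.0,0,1],[0,-2.7,3.0,0,1],[0,-2.7,3.0,0,1]]]'; python3 -c "
from h import *
plan([.609,-.175,.24],[.091,.996])"
```

```text
time: 0.77
position: [0.3728, 0.2898, 0.2348]
tool_rot: [0.126, 0.697, -0.126, 0.695]
ft_force: [-0.1, 0.6, -0.1]
grip_width: 0.087
t 0.77 pos [0.3728 0.2898 0.2348] axes x,y,z [[-0.004, 0.001, -1.0], [0.35, 0.937, -0.001], [0.937, -0.35, -0.004]] shift cm [ -0.64 -35.28  38.39] turn -0.267 q6 -0.79 F [-0.1  0.6 -0.1] w 0.087
```

```bash
python3 -m inch '[[[-0.2,-2.7,3.0,0,1],[-0.2,-2.7,3.0,0,1],[-0.2,-2.7,3.0,0,1],[0,-2.7,3.0,0,1],[0,-2.7,3.0,0,1],[0,-2.7,3.0,0,1],[0,-2.7,3.0,0,1],[0,-2.7,3.0,0,1]]]'; python3 -m inch '[[[-0.2,-2.7,2.8,0,1],[-0.2,-2.7,2.8,0,1],[0,-2.5,2.4,0,1],[0,0,0,-0.1,1],[0,0,0,-0.1,1],[0,0,0,-0.08,1],[0,0,0,0,1]]]';python3 -c "
from h import *
plan([.609,-.175,.24],[.091,.996])"
```

```text
time: 1.43
position: [0.5219, -0.0084, 0.2386]
tool_rot: [0.126, 0.699, -0.126, 0.693]
ft_force: [-0.0, 0.8, -0.0]
grip_width: 0.0871
time: 2.02
position: [0.574, -0.1286, 0.2387]
tool_rot: [0.028, 0.709, -0.029, 0.704]
ft_force: [0.1, -0.9, 0.8]
grip_width: 0.0867
t 2.02 pos [ 0.574  -0.1286  0.2387] axes x,y,z [[-0.008, -0.001, -1.0], [0.08, 0.997, -0.002], [0.997, -0.08, -0.007]] shift cm [-0.15 -4.35  3.86] turn 0.011 q6 -1.9 F [ 0.1 -0.9  0.8] w 0.0867
```

```bash
python3 -m inch '[[[0,-2.2,1.9,0.01,1],[0,-2.2,2.0,0,1],[0,0,0,0,1],[0,0,0,0,1]]]';python3 -c "
from h import *
plan([.609,-.175,.162],[.091,.996])
a=camera('top')[:,:,::-1];b=camera('side')[:,:,::-1]
c=crop('',a,280,60,420,200,3);d=crop('',b,250,90,380,250,3)
o=np.zeros((480,820,3),np.uint8);o[:420,:420]=c;o[:480,425:425+390]=d;cv2.imwrite('pics/c2.png',o[:,:800])"
```

```text
time: 2.35
position: [0.6078, -0.1751, 0.2363]
tool_rot: [0.035, 0.711, -0.034, 0.702]
ft_force: [-0.1, 0.3, 0.0]
grip_width: 0.0873
t 2.35 pos [ 0.6078 -0.1751  0.2363] axes x,y,z [[-0.013, 0.002, -1.0], [0.097, 0.995, 0.001], [0.995, -0.097, -0.013]] shift cm [7.43 0.02 0.22] turn -0.006 q6 -1.93 F [-0.1  0.3  0. ] w 0.0873
```

View pics/c2.png

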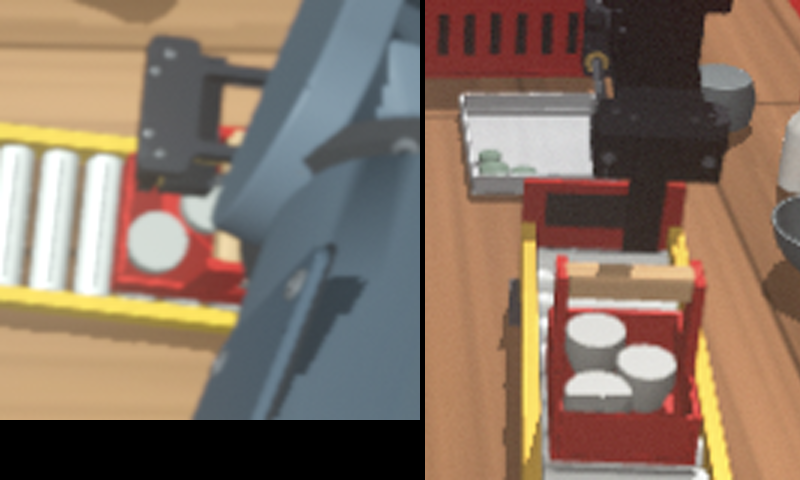

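```bash
python3 -c "
from h import *
print(proj('side',[[.609,-.185,.17],[.609,-.175,.18]]), 'seen',318.3,184.5)
p=robot.get_obs()['position'];print(proj('side',[p-[0,.0,.011]]))"
```

```text
[[318.54841811 185.98470508]
 [318.1589743  179.18077724]] seen 318.3 184.5
[[319.31339576 159.74317719]]
```

```bash
python3 -m inch '[[[2.5,0,0.1,0,1],[2.5,0,0.1,0,1],[1.4,0,0.1,0,1],[0.8,0,0,0,1],[0,0,0,0,0.31],[0,0,0,0,0.31],[0,0,0,0,0.31],[0,0,0,0,0.31]]]' 3;python3 -c "
from h import *
plan([.63,.02,.162],[.091,.996])"
```

```text
time: 3.12
position: [0.6077, -0.1688, 0.1657]
tool_rot: [0.034, 0.71, -0.033, 0.702]
ft_force: [0.4, -0.5, 0.2]
grip_width: 0.0678
t 3.12 pos [ 0.6077 -0.1688  0.1657] axes x,y,z [[-0.011, 0.002, -1.0], [0.094, 0.996, 0.001], [0.995, -0.094, -0.012]] shift cm [ 0.38 19.01  0.44] turn -0.003 q6 -1.92 F [ 0.4 -0.5  0.2] w 0.0678
```

```bash
python3 -m inch '[[[0.3,-0.6,0,0,0.31],[0,0,0,0,0.31],[0,0,0,0,0.31],[0,0,0,0,0.31],[0,0,0,0,0.31],[0,0,0,0,0.31]]]' 3;python3 -c "
from h import *
plan([.63,.02,.162],[.091,.996])"
```

```text
time: 3.62
position: [0.6089, -0.1767, 0.1662]
tool_rot: [0.033, 0.708, -0.034, 0.705]
ft_force: [0.3, 0.5, 0.2]
grip_width: 0.0306
t 3.62 pos [ 0.6089 -0.1767  0.1662] axes x,y,z [[-0.005, -0.002, -1.0], [0.095, 0.995, -0.002], [0.995, -0.095, -0.005]] shift cm [ 0.38 19.78  0.23] turn -0.004 q6 -1.93 F [0.3 0.5 0.2] w 0.0306
```

```bash
python3 -m inch '[[[0.3,0.5,0,0,0.31],[0.2,1,0,0,0.31],[0,1.5,0,0,0.31],[0,1.5,0,0,0.31],[0,1.5,0,0,0.31],[0,1.5,0,0,0.31],[0,1.5,0,0,0.31],[0,1.0,0,0,0.31]]]' 3;python3 -c "
from h import *
plan([.629,.005,.162],[.091,.996])"
```

```text
time: 4.28
position: [0.6193, -0.068, 0.1605]
tool_rot: [0.033, 0.708, -0.035, 0.705]
ft_force: [-0.5, 0.8, -0.6]
grip_width: 0.0269
t 4.28 pos [ 0.6193 -0.068   0.1605] axes x,y,z [[-0.004, -0.002, -1.0], [0.096, 0.995, -0.002], [0.995, -0.096, -0.004]] shift cm [-0.17  7.35  0.27] turn -0.005 q6 -1.76 F [-0.5  0.8 -0.6] w 0.0269
```

```bash
python3 -m inch '[[[0,1,0,0,0.31],[0,1,0,0,0.31],[0,0.8,0,0,0.31],[0,0.7,0,0,0.31],[0,0.7,0,0,0.31],[0,0.5,0,0,0.31],[0,0.5,0,0,0.31],[0,0.4,0,0,0.31]]]' 3;python3 -c "
from h import *
plan([.629,.005,.162],[.091,.996])"
```

```text
time: 4.95
position: [0.6241, -0.0021, 0.16]
tool_rot: [0.032, 0.708, -0.033, 0.704]
ft_force: [-1.1, -0.7, 1.1]
grip_width: 0.0267
t 4.95 pos [ 0.6241 -0.0021  0.16  ] axes x,y,z [[-0.006, -0.001, -1.0], [0.092, 0.996, -0.001], [0.996, -0.092, -0.005]] shift cm [-0.21  0.75  0.42] turn -0.001 q6 -1.66 F [-1.1 -0.7  1.1] w 0.0267
```

Now small steps with force checks towards the stop.

```bash
for i in 1 2; do :; done; python3 -m inch '[[[0,0.4,0,0,0.31],[0,0.3,0,0,0.31],[0,0.1,0,0,0.31]]]' 3; python3 -m inch '[[[0,0.2,0,0,0.31],[0,0.2,0,0,0.31],[0,0,0,0,0.31]]]' 3;python3 -c "
from h import *
plan([.629,.005,.162],[.091,.996])
a=camera('top')[:,:,::-1];b=camera('side')[:,:,::-1]
c=crop('',a,200,70,340,200,2.85);d=crop('',b,260,90,380,250,3.3)
o=np.zeros((530,800,3),np.uint8);o[:c.shape[0],:c.shape[1]]=c;o[:d.shape[0],402:402+d.shape[1]]=d;cv2.imwrite('pics/c3.png',o)"
```

```text
time: 5.2
position: [0.6247, 0.0037, 0.1599]
tool_rot: [0.03, 0.709, -0.035, 0.704]
ft_force: [-0.9, -5.3, -0.5]
grip_width: 0.0281
time: 5.45
position: [0.6246, 0.003, 0.1597]
tool_rot: [0.027, 0.709, -0.038, 0.704]
ft_force: [-0.7, -0.2, -0.8]
grip_width: 0.0279
t 5.45 pos [0.6246 0.003  0.1597] axes x,y,z [[-0.009, -0.014, -1.0], [0.091, 0.996, -0.015], [0.996, -0.091, -0.007]] shift cm [-0.24  0.23  0.42] turn -0.0 q6 -1.64 F [-0.7 -0.2 -0.8] w 0.0279
```

View pics/c3.png

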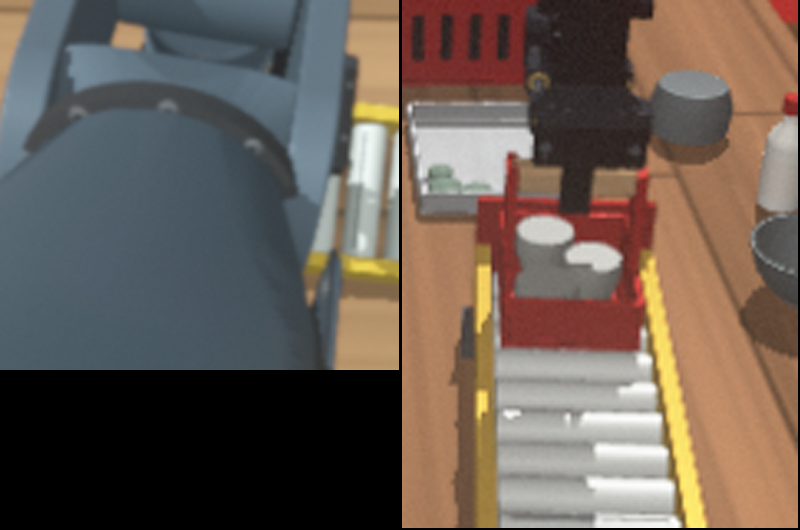

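```bash
python3 -m inch '[[[0,0,0,0,0.31],[0,0,0,0,0],[0,0,0,0,0],[0,0,0,0,0],[0,0,0,0,0],[0,0,0,0,0]]]' 35;python3 -c "
from h import *
f=lambda L:[(260+(u-402+.5)/3.3-.5,90+(v+.5)/3.3-.5) for u,v in L]
print('front rim',ray('side',f([(500,298),(642,303)]),.105).mean(0),'expect ~',np.array([.6285,.005])-.065*np.array([.091,.996]))
plan([.629,.005,.162],[.091,.996])"
```

```text
time: 6.05
position: [0.6242, -0.0006, 0.1598]
tool_rot: [0.025, 0.709, -0.039, 0.703]
ft_force: [-0.0, -2.4, 0.1]
grip_width: 0.0197
front rim [ 0.61672167 -0.06361464  0.105     ] expect ~ [ 0.622585 -0.05974 ]
t 6.05 pos [ 6.242e-01 -6.000e-04  1.598e-01] axes x,y,z [[-0.01, -0.02, -1.0], [0.091, 0.996, -0.02], [0.996, -0.092, -0.008]] shift cm [-0.24  0.6   0.42] turn -0.001 q6 -1.64 F [-0.  -2.4  0.1] w 0.0197
```

```bash
python3 -m inch '[[[0,0.3,0,0,0],[0,0.3,0,0,0],[0,0.2,0,0,0],[0,0,0,0,0]]]' 35;python3 -c "
from h import *
plan([.629,.005,.162],[.091,.996])"
```

```text
time: 6.38
position: [0.6244, 0.0003, 0.1605]
tool_rot: [0.019, 0.71, -0.044, 0.703]
ft_force: [1.2, -0.4, -3.5]
grip_width: 0.0196
t 6.38 pos [6.244e-01 3.000e-04 1.605e-01] axes x,y,z [[-0.012, -0.034, -0.999], [0.088, 0.995, -0.035], [0.996, -0.089, -0.009]] shift cm [-0.17  0.5   0.42] turn 0.002 q6 -1.62 F [ 1.2 -0.4 -3.5] w 0.0196
```

```bash
python3 -m inch '[[[0,-0.3,0,0,0],[-0.5,-0.1,0,0,0],[-1,-0.1,0,0,0],[-1.5,-0.1,0,0,0],[-1.5,-0.1,0,0,0],[-2,-0.1,0,0,0],[-2,-0.1,0,0,0],[-1,-0.1,0,0,0]]]' 45;python3 -c "
from h import *
plan([.40,.348,.25],[-.02,1])
b=camera('side')[:,:,::-1]
cv2.imwrite('pics/c4.png',crop('',b,200,40,400,250,2.8))"
```

```text
time: 7.05
position: [0.6147, 0.0003, 0.248]
tool_rot: [0.023, 0.722, -0.038, 0.691]
ft_force: [1.0, -0.3, -7.9]
grip_width: 0.0196
t 7.05 pos [6.147e-01 3.000e-04 2.480e-01] axes x,y,z [[-0.045, -0.019, -0.999], [0.086, 0.996, -0.023], [0.995, -0.087, -0.043]] shift cm [  0.09  32.79 -24.39] turn -0.107 q6 -1.64 F [ 1.  -0.3 -7.9] w 0.0196
```

View pics/c4.png

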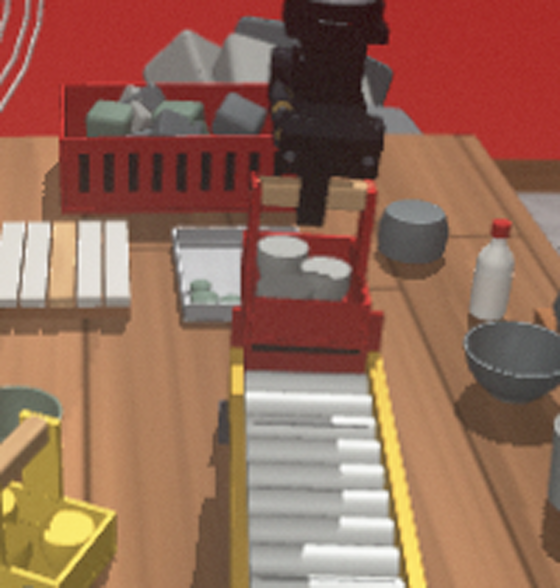

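The carrier is lifted clear (bottom at about z 0.146, load about 8 N). Before moving on I refine the stand's centre using the first pictures.

Run:
```python
from h import *
f=lambda L:[((u+.5)*.64-.5,(v+.5)*.64-.5) for u,v in L]
r=ray("side",f([(315,187),(384,186),(384,233),(308,232)]),.03);print(r.round(4).tolist(),r.mean(0))
c=np.array([.405,.348]);y=np.array([.02,1.]);x=np.array([1,-.02])
P=[[*(c+a*.075*x+b*.095*y),.03] for a,b in((1,1),(1,-1),(-1,-1),(-1,1))]
o=[]
for n,(u0,v0,u1,v1) in {"top":(75,180,175,262),"side":(185,110,260,160)}.items():
    im=cv2.imread(f"pics/{n}0.png");k=4 if n=="top" else 5
    q=((proj(n,P)-[u0,v0]+.5)*k-.5).round().astype(int);g=crop(n,im,u0,v0,u1,v1,k)
    for a in q: cv2.drawMarker(g,tuple(map(int,a)),(0,0,255),0,12,1)
    o.append(cv2.copyMakeBorder(g,0,330-g.shape[0],0,0,0))
cv2.imwrite("pics/c5.png",np.hstack(o))
```

```text
[[0.3354, 0.4389, 0.03], [0.4813, 0.4391, 0.03], [0.4745, 0.2317, 0.03], [0.3318, 0.2404, 0.03]] [0.40576155 0.33753652 0.03      ]
```

View pics/c5.png

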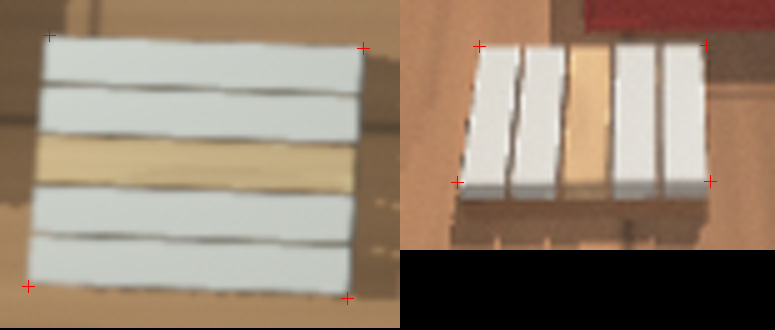

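```bash
python3 -m inch '[[[0,1,-0.7,0,0],[0,1.6,-1.2,0,0],[0,2,-1.5,0,0],[0,2,-1.5,0,0],[0,2,-1.5,0,0],[0,2,-1.5,0,0],[0,2,-1.5,0,0],[0,2,-1.5,0,0]]]' 45;python3 -c "
from h import *
plan([.405,.348,.25],[.02,1])"
```

```text
time: 7.77
position: [0.5103, 0.1602, 0.2433]
tool_rot: [0.025, 0.725, -0.04, 0.687]
ft_force: [0.1, 0.7, -7.6]
grip_width: 0.0195
t 7.77 pos [0.5103 0.1602 0.2433] axes x,y,z [[-0.055, -0.019, -0.998], [0.092, 0.995, -0.024], [0.994, -0.093, -0.053]] shift cm [ -0.44  17.71 -12.25] turn -0.073 q6 -1.37 F [ 0.1  0.7 -7.6] w 0.0195
```

```bash
python3 -m inch '[[[0,2,-1.4,0,0],[0,2,-1.4,0,0],[0,2,-1.4,0,0],[0,2,-1.4,0,0],[0,2,-1.4,0,0],[0,1.6,-1.1,0,0],[0,1,-0.6,0,0],[0,0.6,-0.3,0,0]]]' 45;python3 -c "
from h import *
plan([.4105,.35,.25],[.02,1])"
```

```text
time: 8.43
position: [0.41, 0.3118, 0.2376]
tool_rot: [0.022, 0.735, -0.038, 0.677]
ft_force: [-0.1, 1.0, -9.1]
grip_width: 0.0195
t 8.43 pos [0.41   0.3118 0.2376] axes x,y,z [[-0.082, -0.019, -0.996], [0.085, 0.996, -0.026], [0.993, -0.087, -0.081]] shift cm [-1.31  3.78 -0.38] turn -0.067 q6 -1.07 F [-0.1  1.  -9.1] w 0.0195
```

```bash
python3 -m inch '[[[0,2,-0.1,0,0],[0,1.6,0.1,-0.067,0],[0,0,0,0,0]]]' 45;python3 -c "
from h import *
plan([.41,.35,.14],[.02,1])
a=camera('top')[:,:,::-1];b=camera('side')[:,:,::-1]
cv2.imwrite('pics/c6.png',np.hstack([crop('',a,60,140,200,280,2.8),crop('',b,170,20,290,160,2.8)]))"
```

```text
time: 8.68
position: [0.4083, 0.3499, 0.2344]
tool_rot: [-0.003, 0.738, -0.012, 0.675]
ft_force: [1.8, -0.1, -7.8]
grip_width: 0.0196
t 8.68 pos [0.4083 0.3499 0.2344] axes x,y,z [[-0.088, -0.021, -0.996], [0.012, 1.0, -0.022], [0.996, -0.014, -0.088]] shift cm [9.38 0.22 1.  ] turn 0.006 q6 -1.08 F [ 1.8 -0.1 -7.8] w 0.0196
```

View pics/c6.png

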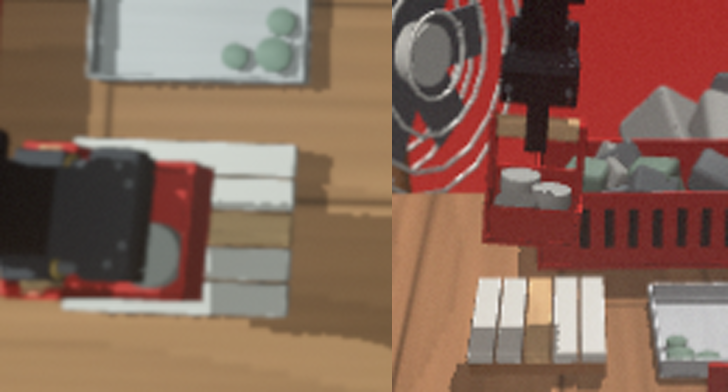

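```bash
python3 -m inch '[[[1.5,0.05,0.3,0,0],[2,0.05,0.3,0,0],[2,0.05,0.3,0,0],[1.5,0.03,0.3,0,0],[0.8,0,0,0,0],[0,0,0,0,0]]]' 45;python3 -c "
from h import *
plan([.413,.35,.14],[.02,1])"
```

```text
time: 9.28
position: [0.4125, 0.342, 0.1527]
tool_rot: [-0.003, 0.738, -0.018, 0.674]
ft_force: [-0.8, -0.9, -7.6]
grip_width: 0.0196
t 9.28 pos [0.4125 0.342  0.1527] axes x,y,z [[-0.091, -0.029, -0.995], [0.02, 0.999, -0.031], [0.996, -0.022, -0.09]] shift cm [1.23 0.84 0.15] turn -0.003 q6 -1.09 F [-0.8 -0.9 -7.6] w 0.0196
```

```bash
python3 -m inch '[[[0.5,0.7,0.1,0,0],[0.4,0.2,0,0,0],[0.3,0,0,0,0],[0,0,0,0,0]]]' 45;python3 -c "
from h import *
plan([.413,.35,.13],[.02,1])"
```

```text
time: 9.62
position: [0.4138, 0.3511, 0.1409]
tool_rot: [-0.002, 0.738, -0.018, 0.675]
ft_force: [-0.2, -1.0, -8.2]
grip_width: 0.0195
t 9.62 pos [0.4138 0.3511 0.1409] axes x,y,z [[-0.089, -0.028, -0.996], [0.022, 0.999, -0.03], [0.996, -0.025, -0.088]] shift cm [ 1.1  -0.07  0.02] turn -0.005 q6 -1.07 F [-0.2 -1.  -8.2] w 0.0195
```

```bash
python3 -m inch '[[[0.4,0,0,0,0],[0,0,0,0,0]]]'; python3 -m inch '[[[0.3,0,0,0,0],[0,0,0,0,0]]]';  python3 -m inch '[[[0.3,0,0,0,0],[0,0,0,0,0]]]'
```

```text
time: 9.78
position: [0.414, 0.3516, 0.1376]
tool_rot: [-0.002, 0.737, -0.018, 0.676]
ft_force: [-1.0, -0.4, -8.5]
grip_width: 0.0193
time: 9.95
position: [0.414, 0.3518, 0.135]
tool_rot: [-0.002, 0.737, -0.018, 0.676]
ft_force: [-1.7, -0.2, -8.5]
grip_width: 0.0192
time: 10.12
position: [0.4136, 0.3517, 0.1334]
tool_rot: [-0.002, 0.736, -0.017, 0.676]
ft_force: [1.0, 1.1, -5.5]
grip_width: 0.0191
```

```bash
python3 -m inch '[[[0.3,0,0,0,0],[0.2,0,0,0,0]]]'; python3 -m inch '[[[0.3,0,0,0,0],[0.2,0,0,0,0]]]' 20;  python3 -m inch '[[[0.2,0,0,0,0],[0.1,0,0,0,0]]]' 10
```

```text
time: 10.28
position: [0.412, 0.3511, 0.1323]
tool_rot: [-0.002, 0.737, -0.018, 0.676]
ft_force: [-2.8, -1.4, 6.1]
grip_width: 0.0193
time: 10.45
position: [0.4094, 0.3507, 0.131]
tool_rot: [-0.002, 0.738, -0.018, 0.674]
ft_force: [-3.2, -1.7, 2.0]
grip_width: 0.0196
time: 10.62
position: [0.4074, 0.3507, 0.13]
tool_rot: [-0.002, 0.739, -0.018, 0.673]
ft_force: [-2.4, 0.2, 0.6]
grip_width: 0.0199
```

```bash
python3 -m inch '[[[0,0,0,0,0.35],[0,0,0,0,0.35],[0,0,0,0,0.7],[0,0,0,0,0.7],[0,0,0,0,0.7]]]' 3;python3 -c "
from h import *
plan([.4105,.35,.25],[.02,1])
a=camera('top')[:,:,::-1];b=camera('side')[:,:,::-1]
cv2.imwrite('pics/c7.png',np.hstack([crop('',a,60,140,200,280,2.8),crop('',b,170,40,290,180,2.8)]))"
```

```text
time: 11.03
position: [0.413, 0.3527, 0.1311]
tool_rot: [0.0, 0.735, -0.016, 0.678]
ft_force: [-0.1, 0.8, -0.7]
grip_width: 0.043
t 11.03 pos [0.413  0.3527 0.1311] axes x,y,z [[-0.081, -0.021, -0.997], [0.022, 0.999, -0.023], [0.996, -0.023, -0.08]] shift cm [-11.82  -0.56  -1.19] turn -0.004 q6 -1.07 F [-0.1  0.8 -0.7] w 0.043
```

View pics/c7.png

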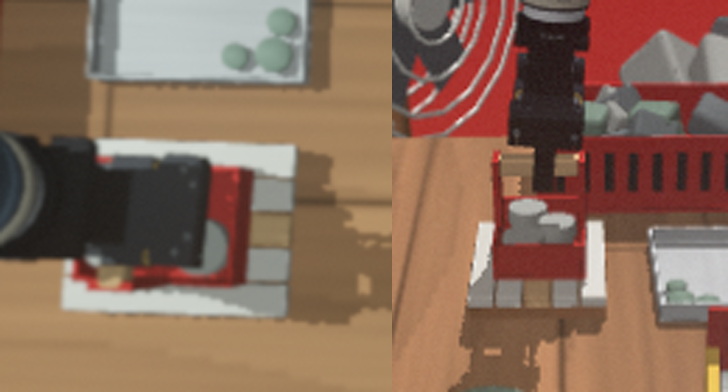

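```bash
python3 -m inch '[[[0,-0.2,0,0,0.8],[0,0,0,0,0.8],[0,0,0,0,0.8],[-1,0,-0.08,0,0.8],[-2,0,-0.16,0,0.8],[-2,0,-0.16,0,0.8],[-2,0,-0.16,0,0.8],[-2.5,0,-0.2,0,0.8]]]'; python3 -m inch '[[[-2,0,0,0,0.8],[-2,4,0,0,0.8],[0,4,0,0,0.8],[0,4,0,0,0.8],[0,4,0,0,0.8],[0,4,0,0,0.8],[0,0,0,0,0.8]]]';python3 -c "
from h import *
a=camera('top')[:,:,::-1];b=camera('side')[:,:,::-1]
cv2.imwrite('pics/top9.png',a);cv2.imwrite('pics/c8.png',np.hstack([crop('',a,60,140,200,280,2.8),crop('',b,170,40,290,180,2.8)]))"
```

```text
time: 11.8
position: [0.4095, 0.3505, 0.2262]
tool_rot: [-0.002, 0.739, -0.019, 0.673]
ft_force: [1.3, 1.0, 0.2]
grip_width: 0.0698
time: 12.38
position: [0.4202, 0.5551, 0.2748]
tool_rot: [0.004, 0.734, -0.017, 0.678]
ft_force: [0.7, 0.5, 1.0]
grip_width: 0.0693
```

View pics/c8.png

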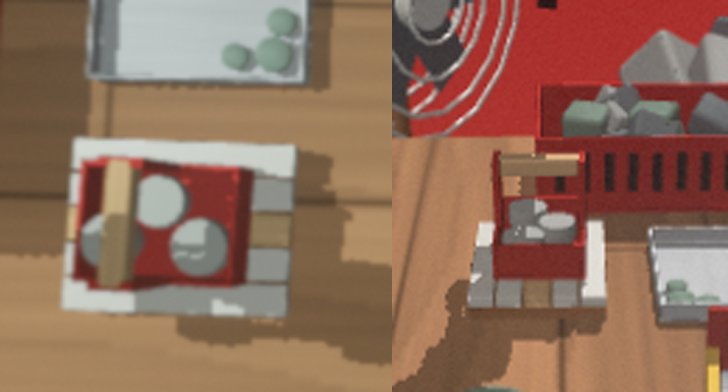

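Run:
```python
from h import *
r=ray("top",[(60+(u+.5)/2.8-.5,140+(v+.5)/2.8-.5) for u,v in[(82,158),(253,168),(246,287),(73,277)]],.075)
d=r[0]+r[3]-r[1]-r[2];print("centre",r.mean(0).round(4),"yaw",np.arctan2(d[0],d[1]).round(3),"stand .405 .348 yaw .02")
for f in("top0","top9"):
    i=cv2.imread(f"pics/{f}.png").astype(int);m=(i[:,:,0]>i[:,:,2]+50)&(i[:,:,0]>90);m[:,:350]=0;v,u=np.nonzero(m);print(f,"blue",u.mean(),v.mean(),len(u))
o=robot.get_obs();print(o["position"],abs(o["joint_velocities"]).max())
```

```text
centre [0.4101 0.3445 0.075 ] yaw 0.038 stand .405 .348 yaw .02
top0 blue 404.7587463556851 251.64795918367346 1372
top9 blue 404.809215262779 251.58819294456444 1389
[0.42026751 0.54956993 0.27480257] 0.05718121859566699
```

The carrier is about 6 mm off the stand's centre and about 1° off square. The blue carrier has not moved and the arm is clear, so I hand in.

```bash
python3 -c "
from rig import robot
print(robot.hand_in())"
```

```text
the job is handed in; nothing more can be done
None
```

The red carrier is standing in the middle of the slatted stand and the job is handed in. The robot's clock stood at about 12.5 s of the 48 s allowed; no verdict was reported.

**What I did:** I closed the jaws loosely round the handle and rolled the carrier along the lane, down on the rollers, until it met the stop with about 5 N. I then gripped the bar, pushed once more without it advancing, lifted it off, and lowered it onto the stand until I felt contact. The gripper opened only after that, and the arm moved clear.

**Last checks:**
- **Placing:** the carrier's centre is about 6 mm from the stand's centre, it is about 1° off square, and it looks upright with all three stones in it.
- **Blue carrier:** its position in the pictures shifted by less than 0.1 pixel, so it has not moved.
- **Home at the stop:** I judged this from the contact force and the side picture, because the arm hid the stop from the top camera.

**What disagreed:**
- **Tool tilt:** it grew to about 5° while carrying, so the carrier touched down on one edge first and then settled flat.
- **Stand position:** a rough side-camera estimate of its centre differed by about 10 mm in y. Projecting the stand's corners into both pictures supported the top-camera value, so I used that.

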